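Crosswise chip rails on the warm-air dryer

TASK

Press the dryer's dial down and turn it to OFF, then stack all the chip rails on its grille as a crosswise tower, two rails 80 mm apart per layer, the bottom pair lying across the grille's bars and each next layer crosswise to the one below. Then press and turn the dial back to RUN and let it spring up. Handle the thin rails gently (keep the grip under 45 N a finger) and leave the other parts alone.

Things in the scene. Friction and masses are not known exactly. Their poses are not given: they have to be found in the camera images.
- dial_grip (a point): Point on the axis of the dryer's dial, where to grip it: a black grip bar 48 long (x of this frame), 13 thick (y), 28 tall, standing on a round skirt 54 across. The bar's top is 6 above this point, the skirt's top 22 below it. The frame turns and sinks with the dial; a white line on the bar's top runs from the axis towards this frame's -x. Axis vertical.
- dial_turn (a joint): Angle of the dial in rad, growing clockwise seen from above, range 0 to 1.4. 0 = OFF: the white line points along the dryer's -x (to the robot side, at the single mark). About 1.3 = RUN: the line points to the grille (at the double mark). With the dial up an inner gate blocks it between 0.4 and 1.0; it passes only while pressed in by more than 8 mm.
- dial_press (a joint): How far the dial is pressed down, in m: 0 = up, 0.010 = fully pressed. A spring pushes it back (3.4 N at the top, 8 N fully pressed). Released between the two marks it stays caught down.
- grille (a point): Centre of the top of the dryer's square grille (180 x 180, flat, 50 above the desk; treat it as a solid surface). x and y are the dryer's own axes: -x faces the robot at yaw 0; its dark bars run along y, the dryer's long side. The dryer is a fixed grey box 190 (x) x 310 (y) x 44 tall; the dial's axis lies at x 0, y -155 from this point.
- mat: Fixed black rubber mat, 320 (x) x 220 (y) x 2 thick, on which the chip rails lie at the start; origin at the centre of its underside.
- slot1 (a point): Slot 1, layer 1 of the tower: where a rail's centre belongs, 6 mm above the grille and 40 mm from its centre towards its +y; the rail there lies along the dryer's x (either way round).
- slot2 (a point): Slot 2, layer 1 of the tower: where a rail's centre belongs, 6 mm above the grille and 40 mm from its centre towards its -y; the rail there lies along the dryer's x (either way round).
- slot3 (a point): Slot 3, layer 2 of the tower: where a rail's centre belongs, 18 mm above the grille and 40 mm from its centre towards its +x; the rail there lies along the dryer's y (either way round).
- slot4 (a point): Slot 4, layer 2 of the tower: where a rail's centre belongs, 18 mm above the grille and 40 mm from its centre towards its -x; the rail there lies along the dryer's y (either way round).
- slot5 (a point): Slot 5, layer 3 of the tower: where a rail's centre belongs, 30 mm above the grille and 40 mm from its centre towards its +y; the rail there lies along the dryer's x (either way round).
- slot6 (a point): Slot 6, layer 3 of the tower: where a rail's centre belongs, 30 mm above the grille and 40 mm from its centre towards its -y; the rail there lies along the dryer's x (either way round).
- rail0: Clear plastic chip rail (a slotted channel, to be handled as a solid bar) with black chips inside and black end plugs, 140 long (x) x 22 wide (y) x 12 tall (z), 45 g; origin at its very centre. All rails are alike; between 4 and 6 are present (None if absent).
- rail1: Clear plastic chip rail (a slotted channel, to be handled as a solid bar) with black chips inside and black end plugs, 140 long (x) x 22 wide (y) x 12 tall (z), 45 g; origin at its very centre. All rails are alike; between 4 and 6 are present (None if absent).
- rail2: Clear plastic chip rail (a slotted channel, to be handled as a solid bar) with black chips inside and black end plugs, 140 long (x) x 22 wide (y) x 12 tall (z), 45 g; origin at its very centre. All rails are alike; between 4 and 6 are present (None if absent).
- rail3: Clear plastic chip rail (a slotted channel, to be handled as a solid bar) with black chips inside and black end plugs, 140 long (x) x 22 wide (y) x 12 tall (z), 45 g; origin at its very centre. All rails are alike; between 4 and 6 are present (None if absent).
- rail4: Clear plastic chip rail (a slotted channel, to be handled as a solid bar) with black chips inside and black end plugs, 140 long (x) x 22 wide (y) x 12 tall (z), 45 g; origin at its very centre. All rails are alike; between 4 and 6 are present (None if absent).
- rail5: Clear plastic chip rail (a slotted channel, to be handled as a solid bar) with black chips inside and black end plugs, 140 long (x) x 22 wide (y) x 12 tall (z), 45 g; origin at its very centre. All rails are alike; between 4 and 6 are present (None if absent).
- heatsink: Bystander: yellow finned aluminium heatsink, 45 x 60 x 27 mm; stands on the desk beyond the work; leave alone. Origin at the centre of its underside.
- fuse_jar: Bystander: squat glass fuse jar with a steel cap, 48 across, 50 tall, mm; stands on the desk beyond the work; leave alone. Origin at the centre of its underside.
- chip_puller: Bystander: gray steel chip puller (a U of two steel strips), 22 x 112 x 14 mm; stands on the desk beyond the work; leave alone. Origin at the centre of its underside.

How it is judged (in metres and radians):
On the way, in this order (a step that is already met when the one before it is completed fails the run):
1. The dial is at OFF (below 0.3 rad) and has sprung back up (pressed less than 2 mm) (value of joint dial_turn below 0.3 rad and value of joint dial_press below 0.002 m), for 0.2 s.
2. With the dial still at OFF and up, every chip rail present lies released and at rest in the crosswise tower on the grille, bottom layer across the bars, placed as the end condition says (all of step 1 and ((angle between the x axis of rail0 and the x axis of grille, either way round below 0.2 rad and (distance between rail0 and slot1 below 0.01 m or distance between rail0 and slot2 below 0.01 m or distance between rail0 and slot5 below 0.01 m or distance between rail0 and slot6 below 0.01 m)) or (angle between the x axis of rail0 and the y axis of grille, either way round below 0.2 rad and (distance between rail0 and slot3 below 0.01 m or distance between rail0 and slot4 below 0.01 m))) and ((angle between the x axis of rail1 and the x axis of grille, either way round below 0.2 rad and (distance between rail1 and slot1 below 0.01 m or distance between rail1 and slot2 below 0.01 m or distance between rail1 and slot5 below 0.01 m or distance between rail1 and slot6 below 0.01 m)) or (angle between the x axis of rail1 and the y axis of grille, either way round below 0.2 rad and (distance between rail1 and slot3 below 0.01 m or distance between rail1 and slot4 below 0.01 m))) and ((angle between the x axis of rail2 and the x axis of grille, either way round below 0.2 rad and (distance between rail2 and slot1 below 0.01 m or distance between rail2 and slot2 below 0.01 m or distance between rail2 and slot5 below 0.01 m or distance between rail2 and slot6 below 0.01 m)) or (angle between the x axis of rail2 and the y axis of grille, either way round below 0.2 rad and (distance between rail2 and slot3 below 0.01 m or distance between rail2 and slot4 below 0.01 m))) and ((angle between the x axis of rail3 and the x axis of grille, either way round below 0.2 rad and (distance between rail3 and slot1 below 0.01 m or distance between rail3 and slot2 below 0.01 m or distance between rail3 and slot5 below 0.01 m or distance between rail3 and slot6 below 0.01 m)) or (angle between the x axis of rail3 and the y axis of grille, either way round below 0.2 rad and (distance between rail3 and slot3 below 0.01 m or distance between rail3 and slot4 below 0.01 m))) and ((angle between the x axis of rail4 and the x axis of grille, either way round below 0.2 rad and (distance between rail4 and slot1 below 0.01 m or distance between rail4 and slot2 below 0.01 m or distance between rail4 and slot5 below 0.01 m or distance between rail4 and slot6 below 0.01 m)) or (angle between the x axis of rail4 and the y axis of grille, either way round below 0.2 rad and (distance between rail4 and slot3 below 0.01 m or distance between rail4 and slot4 below 0.01 m))) and ((angle between the x axis of rail5 and the x axis of grille, either way round below 0.2 rad and (distance between rail5 and slot1 below 0.01 m or distance between rail5 and slot2 below 0.01 m or distance between rail5 and slot5 below 0.01 m or distance between rail5 and slot6 below 0.01 m)) or (angle between the x axis of rail5 and the y axis of grille, either way round below 0.2 rad and (distance between rail5 and slot3 below 0.01 m or distance between rail5 and slot4 below 0.01 m))) and linear speed of each of rail0, rail1, rail2, rail3, rail4, rail5 below 0.02 m/s and contact force between the fingers and anything else below 0.1 N), for 0.3 s.
3. The dial is at RUN (above 1.1 rad) and has sprung back up (pressed less than 2 mm) (value of joint dial_turn above 1.1 rad and value of joint dial_press below 0.002 m), for 0.2 s.
At the end, for the whole second after the job is handed in: Every rail rests with its centre within 10 mm of a slot point: layers 1 and 3 (slots 1, 2, 5, 6) along the dryer's x, across the bars, layer 2 (slots 3, 4) along its y, within 0.2 rad; an odd last rail is alone on top. Dial at RUN (above 1.1 rad) and up (pressed under 2 mm) (all of step 3 and ((angle between the x axis of rail0 and the x axis of grille, either way round below 0.2 rad and (distance between rail0 and slot1 below 0.01 m or distance between rail0 and slot2 below 0.01 m or distance between rail0 and slot5 below 0.01 m or distance between rail0 and slot6 below 0.01 m)) or (angle between the x axis of rail0 and the y axis of grille, either way round below 0.2 rad and (distance between rail0 and slot3 below 0.01 m or distance between rail0 and slot4 below 0.01 m))) and ((angle between the x axis of rail1 and the x axis of grille, either way round below 0.2 rad and (distance between rail1 and slot1 below 0.01 m or distance between rail1 and slot2 below 0.01 m or distance between rail1 and slot5 below 0.01 m or distance between rail1 and slot6 below 0.01 m)) or (angle between the x axis of rail1 and the y axis of grille, either way round below 0.2 rad and (distance between rail1 and slot3 below 0.01 m or distance between rail1 and slot4 below 0.01 m))) and ((angle between the x axis of rail2 and the x axis of grille, either way round below 0.2 rad and (distance between rail2 and slot1 below 0.01 m or distance between rail2 and slot2 below 0.01 m or distance between rail2 and slot5 below 0.01 m or distance between rail2 and slot6 below 0.01 m)) or (angle between the x axis of rail2 and the y axis of grille, either way round below 0.2 rad and (distance between rail2 and slot3 below 0.01 m or distance between rail2 and slot4 below 0.01 m))) and ((angle between the x axis of rail3 and the x axis of grille, either way round below 0.2 rad and (distance between rail3 and slot1 below 0.01 m or distance between rail3 and slot2 below 0.01 m or distance between rail3 and slot5 below 0.01 m or distance between rail3 and slot6 below 0.01 m)) or (angle between the x axis of rail3 and the y axis of grille, either way round below 0.2 rad and (distance between rail3 and slot3 below 0.01 m or distance between rail3 and slot4 below 0.01 m))) and ((angle between the x axis of rail4 and the x axis of grille, either way round below 0.2 rad and (distance between rail4 and slot1 below 0.01 m or distance between rail4 and slot2 below 0.01 m or distance between rail4 and slot5 below 0.01 m or distance between rail4 and slot6 below 0.01 m)) or (angle between the x axis of rail4 and the y axis of grille, either way round below 0.2 rad and (distance between rail4 and slot3 below 0.01 m or distance between rail4 and slot4 below 0.01 m))) and ((angle between the x axis of rail5 and the x axis of grille, either way round below 0.2 rad and (distance between rail5 and slot1 below 0.01 m or distance between rail5 and slot2 below 0.01 m or distance between rail5 and slot5 below 0.01 m or distance between rail5 and slot6 below 0.01 m)) or (angle between the x axis of rail5 and the y axis of grille, either way round below 0.2 rad and (distance between rail5 and slot3 below 0.01 m or distance between rail5 and slot4 below 0.01 m))) and linear speed of each of rail0, rail1, rail2, rail3, rail4, rail5 below 0.02 m/s); the robot touches nothing.
It fails at once if The dial is forced past its gate without being pressed: between 0.5 and 0.9 rad while pressed less than 5 mm (value of joint dial_turn between 0.5 and 0.9 rad and value of joint dial_press below 0.005 m).
It fails at once if A chip rail is squeezed or pressed by the fingers with more than 90 N in all (45 N a finger) (contact force between the fingers and rail0 above 90 N or contact force between the fingers and rail1 above 90 N or contact force between the fingers and rail2 above 90 N or contact force between the fingers and rail3 above 90 N or contact force between the fingers and rail4 above 90 N or contact force between the fingers and rail5 above 90 N).
It fails at once if A bystander (heatsink, fuse jar, chip puller) is moved more than 30 mm (distance of any of heatsink, fuse_jar, chip_puller from where it was at the start of the episode above 0.03 m).
Of rail0, rail1, rail2, rail3, rail4, rail5 only 4 to 6 are there at a start; the rules pass over those that are not, and their reading is None.
At some moment in a run one of rail0, rail1, rail2, rail3, rail4, rail5 may be knocked a few centimetres aside while the robot is not near it.
Once in a run the grip may slacken for a moment while it holds something.
It also fails if it takes over 210 s, if anything falls off the work surface, if the arm or the gripper's body presses on something with over 40 N, if the wrist force passes 120 N, or if a joint passes its speed limit or range.

ROBOT

A 6-joint arm with a two-finger parallel gripper is mounted at the origin on the work surface. World frame = base frame: x ahead of the robot, y to its left, z up, the work surface at z = 0. Lengths are in mm, angles in rad, forces in N, time in s.
With the tool pointing down it reaches from about 400 to 925 mm from the base axis. Payload 12.5 kg.
Tool frame: the origin (TCP) lies between the finger pads; the fingertips stand env.tip_extent ahead of it and the grasp point (between the pads) lies 11 mm behind it (env.tip_extent is the distance from the TCP to the fingertips, in mm); z points along the fingers, y is the line along which they close (so a half turn about z gives the same grasp; the last joint's range is limited). The gripper opens to 95 mm and grips with 3 to 60 N. Pads are 20 mm wide; open, the fingers measure 119 mm over their backs; the gripper's body (75 mm by 180 mm) begins 59 mm behind the grasp point.
Start: joints at [-1.378, 0.491, 1.559, -0, 1.092, -0.106], TCP at [184.006, -597.317, 222.661] pointing down, gripper open.
Joint ranges: [-3.1, 3.1], [-0.84, 2.19], [0.05, 2.79], [-1.13, 4.28], [0.06, 2.93], [-2.69, 2.69]. Speed limits (rad/s): [2.22, 2.22, 2.79, 3.14, 3.14, 3.14].

INTERFACE

Orientations are given as [roll, pitch, yaw] about the fixed x, y, z axes, in that order (R = Rz(yaw) Ry(pitch) Rx(roll)).
In Python, from cell import env gives the robot as it stands.
- The arm moves only by the tool carry_out, never from a script. Its argument "motion" is a list of rows, each a list of 5 numbers: the shift along the tool's x, y, z in mm, then the turn about the tool's z in degrees, then the closure, from 0 (fully open) to 1 (shut). A call has 1 to 12 rows; each row shifts and turns the commanded pose from where the row before left it, along the tool's axes as they then stand; what a row does not reach is not made up. A row lasts 1/10 s, in which the tool goes at most 50 mm and 8.59 degrees, less where a joint would pass 70% of its speed; a pose out of reach is approached as far as the arm can. A call with a gripper value outside its range is refused whole. The fingers move at their own pace and stop on an object; the grip force is fixed at half the most. Time passes only in rows, so rows that do not move let the fingers close. It gives the time, the measured TCP pose, the force, the opening and the grip force at its end, in the units of the state.
- env.state(): the state, without advancing time (a new reading comes with each control period).
- env.read_camera(name): name is "side" or "top"; returns a dict with "color" (400x640x3 uint8, red, green, blue), "K" (3x3 intrinsics, pixels), "R" (3x3) and "t" (3): a world point X has camera coordinates R X + t. Camera axes: x right, y down, z forward; pixel columns grow to the right and rows downward; lengths in mm; the calibration is good to about 2 mm. A picture is of the moment at which its call begins. There is no depth.
- env.job_done(): hands the job in; it is judged then, once.
The state is a dict: "t": time; "joints": joint angles; "qvel": joint speeds; "tau": joint torques, N m; "eef_pos": TCP position; "tcp_rot": TCP orientation; "ft_force": force on the tool from outside, world axes, zero at the start; "moment": the same for the moment, N m; "opening": opening from 0.0 (shut) to 1.0 (fully open); "grip_force": force on a finger pad.
Only numpy, scipy, OpenCV 4.12 (cv2) and the standard library are available. Lean on these libraries where they do the work, as an engineer would, in place of code of your own. Each camera call takes 0.05 s, during which the arm holds its last target. There are 200 camera calls.

## Working session

There is one attempt and no reset: what is moved stays moved. The work goes in short steps, Python scripts to look and compute and a tool call to move; the robot and the scene stay as the last step left them, time stands still between calls to the robot, and variables do not carry over. Pictures are saved under pics/ and viewed, at most 14 in all, crops included, and the job is handed in when it is done.

Besides the shell and the picture viewer there is one more tool, called after "Call:" by a JSON object that holds its "method" and its "body", one argument or row to a line. carry_out: Moves the arm, as the interface text tells. Its arguments: {"type":"object","properties":{"motion":{"type":"array"}},"required":["motion"]}

```bash
mkdir -p pics; ls; python3 - <<'E'
from cell import env
import cv2
s=env.state();print(s, env.tip_extent)
for n in("top","side"):
    c=env.read_camera(n);cv2.imwrite(f"pics/{n}0.png",c["color"][:,:,::-1]);print(n,c["K"].tolist(),c["R"].tolist(),c["t"].tolist())
E
```

```text
pics
{'t': 0.0, 'joints': array([-1.37760074e+00,  4.91568947e-01,  1.55944568e+00,  2.90059440e-05,
        1.09172264e+00, -1.05592440e-01]), 'qvel': array([-0.00051731, -0.00068916, -0.00026371,  0.00042987,  0.001083  ,
        0.00017158]), 'tau': array([-6.61119229e-04, -6.12654161e+01, -2.58187437e+01,  6.92532677e-02,
        4.81939595e-02, -6.51716505e-05]), 'eef_pos': array([ 183.96309376, -597.06344517,  222.05721858]), 'tcp_rot': array([-3.14045713e+00, -1.46219330e-04,  2.98774562e-01]), 'ft_force': array([0.04699303, 0.05021697, 0.95642768]), 'moment': array([ 0.04045925, -0.01393175,  0.02026408]), 'grip_force': 0.0, 'opening': 0.9972324626724786} 8.0
top [[456.49840524228705, 0.0, 314.8096014446512], [0.0, 456.49840524228705, 209.0843748845147], [0.0, 0.0, 1.0]] [[-0.019927366631803566, -0.9996807792934775, 0.015531888819694776], [-0.9935069291998058, 0.018059056806337397, -0.11232921302687761], [0.11201286395362747, -0.017669464577376316, -0.993549650661936]] [-8.20899338814318, 605.8283351717217, 1073.5125884567638]
side [[375.428547768951, 0.0, 322.4967143381833], [0.0, 375.428547768951, 201.42843916810526], [0.0, 0.0, 1.0]] [[0.9119056412757364, -0.4099519852794133, 0.019169537682365758], [-0.29124245786022085, -0.6793413451776352, -0.6735526463995063], [0.2891469040972521, 0.6086334746772548, -0.7388906288167865]] [-552.4779339224175, 212.62260000681528, 699.3618236463495]
```

View pics/top0.png

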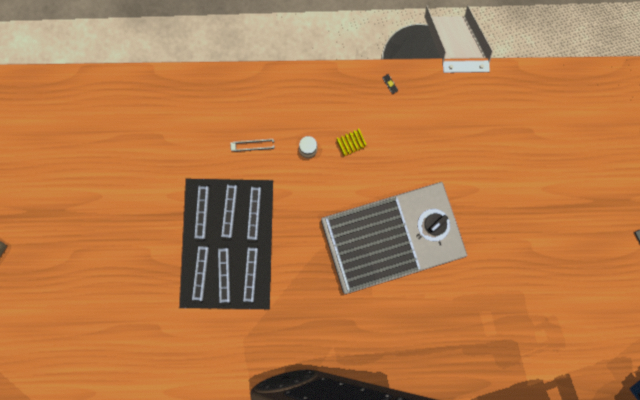

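View pics/side0.png

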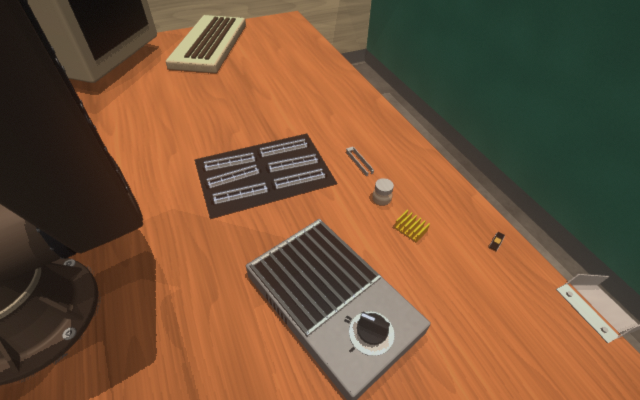

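Six rails, on the mat at left in the top view (about u 195–260, v 185–300); the dryer is at (395,238), with its dial at (435,225). I'll zoom in and segment.

```bash
cat > h.py <<'E'
import numpy as np, cv2
from cell import env
def px2w(c,uv,z):
    uv=np.atleast_2d(np.asarray(uv,float)); R,t,K=map(np.array,(c["R"],c["t"],c["K"]))
    d=np.c_[uv,np.ones(len(uv))]@np.linalg.inv(K).T@R; o=-R.T@t
    return o+d*((z-o[2])/d[:,2])[:,None]
def w2px(c,X):
    R,t,K=map(np.array,(c["R"],c["t"],c["K"]));p=(np.atleast_2d(X)@R.T+t)@K.T
    return p[:,:2]/p[:,2:]
E
python3 - <<'E'
from h import *
a=cv2.imread("pics/top0.png")
crop=a[170:305,310:480]; z1=cv2.resize(crop,None,fx=4.4,fy=4.4,interpolation=cv2.INTER_CUBIC)
cv2.imwrite("pics/c1.png",z1)
c=env.read_camera("top"); im=c["color"].astype(int)
# rails: bright grey inside mat
g=im.min(2); m=np.zeros(g.shape,np.uint8); m[182:306,183:270]=(g[182:306,183:270]>70)
m=cv2.morphologyEx(m,cv2.MORPH_CLOSE,np.ones((9,3)))
n,l,st,ce=cv2.connectedComponentsWithStats(m)
for i in range(1,n):
    if st[i,4]<100: continue
    ys,xs=np.where(l==i); w=px2w(c,np.c_[xs,ys],10)[:,:2]
    r=cv2.minAreaRect(w.astype(np.float32)); x=w-w.mean(0);v=np.linalg.svd(x,full_matrices=0)[2][0]
    print(ce[i].round(),"mean",w.mean(0).round(1),"rect",np.round(r[0],1),np.round(r[1],1),"yaw",np.degrees(np.arctan(v[1]/v[0])).round(1))
E
```

```text
[201. 243.] mean [530.4 261.3] rect [532.9 260.4] [ 35.8 281.3] yaw -1.6
[229. 211.] mean [607.9 192.6] rect [608.3 192.6] [ 27.7 132.1] yaw -6.2
[252. 244.] mean [525.2 136.1] rect [526.9 135.9] [ 29.  283.6] yaw -3.8
[223. 274.] mean [453.9 205.3] rect [451.4 205.1] [130.7  26.7] yaw 1.6
```

View pics/c1.png

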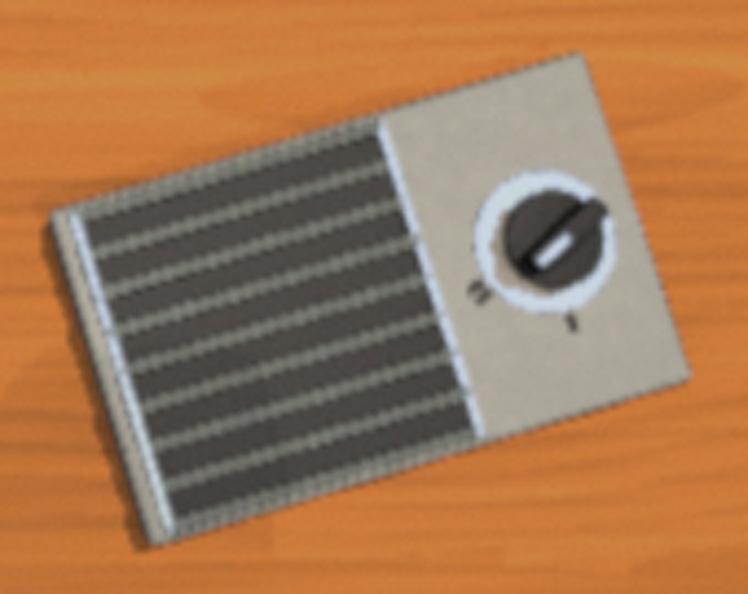

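Top crop: the white line points at the double mark (RUN). The skirt centre is at crop (553,240), the grille strips run (70,215)–(168,530) and (380,122)–(480,435), and the right dryer corners are (582,55) and (690,375).

```bash
python3 - <<'E'
from h import *
a=cv2.imread("pics/side0.png")
cv2.imwrite("pics/c2.png",cv2.resize(a[215:400,240:435],None,fx=3.2,fy=3.2,interpolation=cv2.INTER_CUBIC))
c=env.read_camera("top"); im=c["color"].astype(int)
f=lambda p:np.array(p)/4.4+[309.6,169.6]
for nm,z,p in(("stripL",50,[(72,214),(166,532)]),("stripR",50,[(381,122),(480,436)]),("right",44,[(583,54),(691,376)]),("left",44,[(55,214),(150,545)]),("skirt",58,[(553,240)]),("skirt z50",50,[(553,240)]),("ring44",44,[(545,242)]),("bar top",82,[(533,268),(603,202)])):
    w=px2w(c,[f(q) for q in p],z);print(nm,w[:,:2].round(1).tolist(), len(p)>1 and np.degrees(np.arctan2(*(w[0]-w[1])[1::-1])).round(1))
g=im.min(2)
for v0,v1 in((182,243),(243,306)):
  m=np.zeros(g.shape,np.uint8); m[v0:v1,183:270]=(g[v0:v1,183:270]>70)
  m=cv2.morphologyEx(m,cv2.MORPH_CLOSE,np.ones((9,3)));m[:v0]=0;m[v1:]=0
  n,l,st,ce=cv2.connectedComponentsWithStats(m)
  for i in range(1,n):
    if st[i,4]<100: continue
    ys,xs=np.where(l==i); w=px2w(c,np.c_[xs,ys],10)[:,:2]
    r=cv2.minAreaRect(w.astype(np.float32)); x=w-w.mean(0);v=np.linalg.svd(x,full_matrices=0)[2][0]
    print(ce[i].round(),"mean",w.mean(0).round(1),"rect",np.round(r[0],1),np.round(r[1],1),"yaw",np.degrees(np.arctan(v[1]/v[0])).round(1))
E
```

```text
stripL [[581.3, -45.7], [410.1, -92.0]] 15.1
stripR [[628.7, -215.8], [457.5, -262.3]] 15.2
right [[665.4, -330.5], [487.3, -380.3]] 15.6
left [[582.0, -36.6], [403.0, -83.7]] 14.7
skirt [[561.7, -304.7]] False
skirt z50 [[562.3, -307.0]] False
ring44 [[561.7, -304.2]] False
bar top [[545.3, -286.6], [579.5, -325.5]] 131.4
[201. 212.] mean [605.5 260.5] rect [607.3 260.4] [ 28.4 131.7] yaw -3.9
[229. 211.] mean [607.6 192.6] rect [608.3 192.5] [ 27.7 132.1] yaw -6.0
[254. 213.] mean [601.5 131.5] rect [602.5 131.4] [ 27.2 132. ] yaw -4.3
[200. 273.] mean [457.6 262.3] rect [457.3 262.4] [ 28.1 132. ] yaw -6.1
[250. 274.] mean [451.2 140.8] rect [451.4 140.7] [ 27.1 132. ] yaw -5.0
[223. 275.] mean [451.6 205.2] rect [451.5 205.3] [131.4  27.8] yaw 1.8
```

View pics/c2.png

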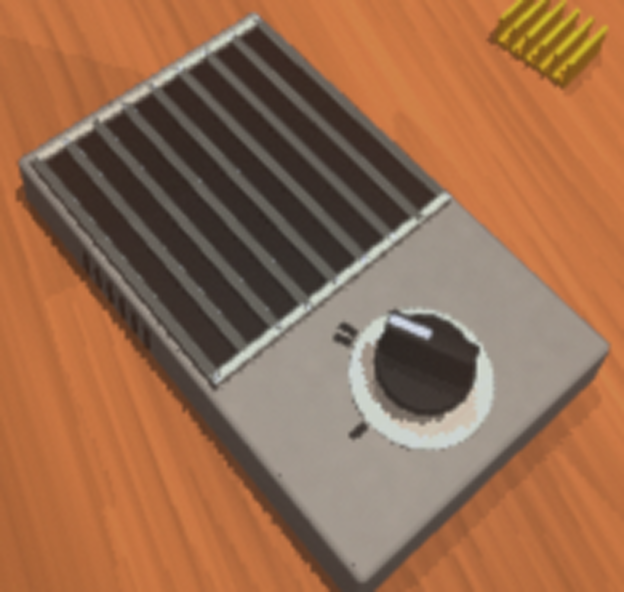

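The side view agrees: line at RUN, bar-top outer end near crop (389,320). Next I'll triangulate the key points.

```bash
cat >> h.py <<'E'
def tri(ct,cs,a,b):
    P=[np.array(c["K"])@np.c_[np.array(c["R"]),np.array(c["t"])] for c in(ct,cs)]
    X=cv2.triangulatePoints(P[0],P[1],np.array(a,float).reshape(2,1),np.array(b,float).reshape(2,1));return (X[:3]/X[3]).ravel()
def yaw(s=None): return np.degrees((s or env.state())["tcp_rot"][2])
def go(x,y,z,yw,p=None,y0=None):
    """shift in tool axes (tool down) and turn from current pose"""
    s=env.state(); p=s["eef_pos"] if p is None else p; y0=yaw(s) if y0 is None else y0
    a=np.radians(y0); d=np.array([x,y,z])-p; 
    return np.round([d[0]*np.cos(a)+d[1]*np.sin(a), d[0]*np.sin(a)-d[1]*np.cos(a), -d[2], (y0-yw+180)%360-180],1)
E
python3 - <<'E'
from h import *
ct,cs=env.read_camera("top"),env.read_camera("side")
f=lambda p:np.array(p)/4.4+[309.6,169.6]
g=lambda p:np.array(p)/3.2+[239.6,214.6]
for nm,a,b in(("line outer",(537,267),(389,320)),("line inner",(573,238),(432,333)),("bar far end top",(607,206),(478,348)),("gUL strip far",(72,214),(256,16)),("gLL",(166,532),(38,156)),("gUR",(381,122),(448,197)),("gLR",(480,436),(216,382)),("boxR far",(583,54),(608,346)),("boxR near",(691,376),(362,588))):
    X=tri(ct,cs,f(a),g(b));print(nm,X.round(1),(w2px(ct,X)-f(a)).round(1))
print(go(560,-303.5,150,-50))
E
```

```text
line outer [ 545.  -285.6   93.2] [[-0.  0.]]
line inner [ 559.3 -303.2  100.4] [[-0.  0.]]
bar far end top [ 575.2 -320.5  104.1] [[-0.   0.1]]
gUL strip far [579.8 -45.1  53.4] [[-0.2  0.5]]
gLL [411.5 -91.9  53.1] [[ 0.1 -0.5]]
gUR [ 627.9 -215.3   51. ] [[-0.1  0.3]]
gLR [ 457.7 -262.6   49.4] [[ 0.  -0.1]]
boxR far [ 664.1 -329.4   45.8] [[-0.2  0.4]]
boxR near [ 486.3 -381.3   39.8] [[-0.1  0.4]]
[ 445.8 -170.1   72.5   67.1]
```

The bar is at yaw ≈ -50°, the dial axis is near (559.5,-303.4) and the bar top is at z ≈ 90–97. I'll move above the dial and turn to match.

Call:
{"method": "carry_out", "body": {
  "motion": [
    [45,-17,7,0,0],
    [45,-17,7,0,0],
    [45,-17,7,0,0],
    [45,-17,7,0,0],
    [45,-17,7,0,0],
    [45,-17,7,0,0],
    [45,-17,7,0,0],
    [45,-17,7,0,0],
    [45,-17,7,0,0],
    [41,-17,7,0,0],
    [0,0,0,8.5,0],
    [0,0,0,8.5,0]
  ]
}}

```text
t: 1.5
eef_pos: [561.1, -302.1, 152.0]
tcp_rot: [-3.141, 0.001, -0.001]
ft_force: [0.1, -0.6, 0.9]
opening: 0.999
grip_force: 0.0
```

Call:
{"method": "carry_out", "body": {
  "motion": [
    [0,0,0,8.5,0],
    [0,0,0,8.5,0],
    [0,0,0,8.5,0],
    [0,0,0,8.5,0],
    [0,0,0,8.5,0],
    [0,0,0,8.1,0],
    [0,0,0,0,0],
    [0,0,0,0,0]
  ]
}}

```text
t: 2.3
eef_pos: [560.2, -303.5, 152.6]
tcp_rot: [3.142, -0.0, -0.877]
ft_force: [0.1, -0.2, -0.8]
opening: 0.996
grip_force: 0.0
```

```bash
python3 - <<'E'
from h import *
print(go(559.5,-303.4,80,-50),env.state()["joints"])
cs=env.read_camera("side");ct=env.read_camera("top")
for z in(60,70,80,90,100): print(z,((w2px(cs,[559.6,-303.4,z])-[239.6,214.6])*3.2).round(),((w2px(ct,[559.6,-303.4,z])-[309.6,169.6])*4.4).round())
E
```

```text
[-0.5  0.4 72.6 -0.2] [-6.00148694e-01  5.80287074e-01  1.60115298e+00 -7.09766105e-05
  9.60164093e-01  1.84748036e+00]
60 [[424. 367.]] [[552. 244.]]
70 [[426. 359.]] [[557. 242.]]
80 [[428. 351.]] [[562. 241.]]
90 [[431. 342.]] [[568. 239.]]
100 [[433. 333.]] [[573. 238.]]
```

Call:
{"method": "carry_out", "body": {
  "motion": [
    [0,0,20,0,0],
    [0,0,20,0,0],
    [0,0,15,0,0],
    [0,0,10,0,0],
    [0,0,7,0,0],
    [0,0,0,0,0],
    [0,0,0,0,1],
    [0,0,0,0,1],
    [0,0,0,0,1],
    [0,0,0,0,1],
    [0,0,0,0,1],
    [0,0,0,0,1]
  ]
}}

```text
t: 3.6
eef_pos: [560.2, -303.6, 80.8]
tcp_rot: [-3.142, -0.0, -0.881]
ft_force: [0.1, 0.3, -0.5]
opening: 0.553
grip_force: 0.0
```

Call:
{"method": "carry_out", "body": {
  "motion": [
    [0,0,0,0,1],
    [0,0,0,0,1],
    [0,0,0,0,1],
    [0,0,0,0,1],
    [0,0,0,0,1],
    [0,0,0,0,1],
    [0,0,0,0,1],
    [0,0,0,0,1],
    [0,0,0,0,1]
  ]
}}

```text
t: 4.5
eef_pos: [560.6, -303.4, 80.7]
tcp_rot: [-3.141, -0.0, -0.881]
ft_force: [4.0, 2.7, -0.7]
opening: 0.139
grip_force: 29.9
```

Call:
{"method": "carry_out", "body": {
  "motion": [
    [0,0,3,0,1],
    [0,0,3,0,1],
    [0,0,3,0,1],
    [0,0,1,0,1],
    [0,0,0,0,1],
    [0,0,0,0,1]
  ]
}}

```text
t: 5.1
eef_pos: [560.6, -303.4, 71.4]
tcp_rot: [-3.141, -0.001, -0.881]
ft_force: [1.6, 4.6, 7.1]
opening: 0.14
grip_force: 30.0
```

Call:
{"method": "carry_out", "body": {
  "motion": [
    [0,0,0.6,0,1],
    [0,0,0,-6,1],
    [0,0,0,-7,1],
    [0,0,0,-8,1],
    [0,0,0,-8,1],
    [0,0,0,-8,1],
    [0,0,0,-8,1],
    [0,0,0,-8,1],
    [0,0,0,-8,1],
    [0,0,0,-4,1],
    [0,0,0,0,1],
    [0,0,0,0,1]
  ]
}}

```text
t: 6.3
eef_pos: [560.8, -303.3, 70.9]
tcp_rot: [3.141, -0.001, 0.254]
ft_force: [3.5, 5.1, 6.6]
opening: 0.134
grip_force: 30.0
```

Call:
{"method": "carry_out", "body": {
  "motion": [
    [0,0,-3,0,1],
    [0,0,-4,0,1],
    [0,0,-3,0,1],
    [0,0,0,0,0],
    [0,0,0,0,0],
    [0,0,0,0,0],
    [0,0,0,0,0],
    [0,0,0,0,0],
    [0,0,-20,0,0],
    [0,0,-50,0,0],
    [0,0,-50,0,0],
    [0,0,0,0,0]
  ]
}}

```text
t: 7.5
eef_pos: [562.2, -304.9, 206.8]
tcp_rot: [3.134, -0.007, 0.253]
ft_force: [0.8, -0.4, -0.3]
opening: 0.838
grip_force: 0.0
```

```bash
cat > rails.py <<'E'
from h import *
def rails(c):
    im=c["color"].astype(int); g=im.min(2); out=[]
    M=cv2.fillPoly(np.zeros(g.shape,np.uint8),[np.array([(186,180),(272,181),(269,307),(181,307)])],1)
    sat=im.max(2)-im.min(2)
    m=((g>70)&(sat<60)&(M>0)).astype(np.uint8)
    m=cv2.morphologyEx(m,cv2.MORPH_CLOSE,np.ones((3,3)))
    n,l,st,ce=cv2.connectedComponentsWithStats(m)
    for i in range(1,n):
        if st[i,4]<100: continue
        ys,xs=np.where(l==i); w=px2w(c,np.c_[xs,ys],10)[:,:2].astype(np.float32)
        r=cv2.minAreaRect(w);v=np.linalg.svd(w-w.mean(0),full_matrices=0)[2][0]
        out.append((*r[0],np.degrees(np.arctan(v[1]/v[0])),*sorted(r[1])))
    return np.array(out)
E
python3 - <<'E'
from rails import *
s=env.state();print(s["eef_pos"],yaw(),s["opening"],s["joints"])
c=env.read_camera("top");print(rails(c).round(1))
cv2.imwrite("pics/t1.png",cv2.resize(c["color"][165:315,175:480,::-1],None,fx=2.6,fy=2.6,interpolation=cv2.INTER_CUBIC))
r=rails(c)[-1]
E
```

```text
[ 562.15567169 -304.90164787  206.76729306] 14.523701127145017 0.8380212003669734 [-6.00143963e-01  5.22884035e-01  1.54675697e+00 -1.63401113e-04
  1.06138919e+00  7.17272415e-01]
[[607.3 260.6  -3.8  29.5 132. ]
 [608.3 192.9  -6.2  29.2 132.3]
 [602.4 131.4  -4.6  28.9 132.2]
 [457.  262.8  -6.3  29.5 133.1]
 [452.1 205.3   1.6  28.9 132.9]
 [451.9 140.7  -4.9  28.6 133. ]]
```

View pics/t1.png

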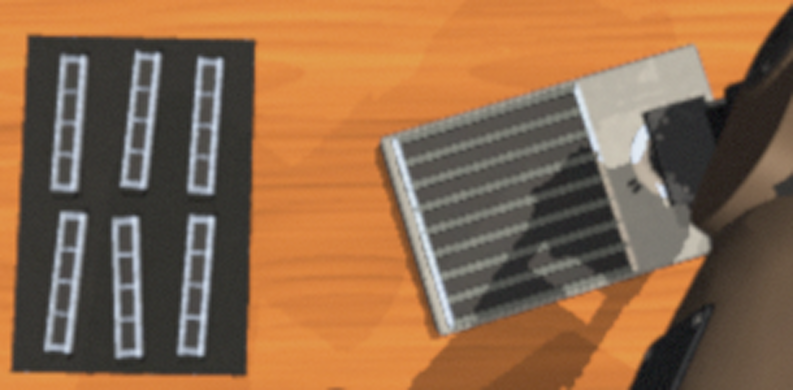

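Picture: the six rails are undisturbed, and the arm still hides the dial at crop (665,165). Plan rail A (602.4,131.4) to slot1.

```bash
cat >> rails.py <<'E'
G=np.array([519.4,-153.9]); TH=15.15; t_=np.radians(TH)
ex=np.array([np.cos(t_),np.sin(t_)]); ey=np.array([-np.sin(t_),np.cos(t_)])
SL=[G+40*ey,G-40*ey,G+40*ex,G-40*ex,G+40*ey,G-40*ey]
def plan(r,k):
    sz=56+12*((k-1)//2); sx,sy=SL[k-1]; sy_=TH if k not in(3,4) else TH+90
    print("approach",go(r[0],r[1],100,r[2]))
    print("place from pick",go(sx,sy,sz+4.7,sy_,np.array([r[0],r[1],12]),r[2]),"slot",sx.round(1),sy.round(1),sz+4.7)
E
python3 - <<'E'
from rails import *
plan(rails(env.read_camera("top"))[2],1)
E
```

```text
approach [ 149.8 -410.6  101.1   19. ]
place from pick [-73.8 253.2 -48.7 -19.7] slot 508.9 -115.3 60.7
```

Call:
{"method": "carry_out", "body": {
  "motion": [
    [15,-41,5,0,0.5],
    [15,-41,5,0,0.5],
    [15,-41,5,0,0.5],
    [15,-41,5,0,0.5],
    [15,-41,10,0,0.5],
    [15,-41,10,0,0.5],
    [15,-41,15,0,0.5],
    [15,-41,15,0,0.5],
    [15,-41,15,0,0.5],
    [15,-41,16,0,0.5]
  ]
}}

```text
t: 8.6
eef_pos: [601.7, 132.6, 96.8]
tcp_rot: [-3.141, 0.003, 0.253]
ft_force: [0.5, -0.0, -0.2]
opening: 0.498
grip_force: 0.0
```

Call:
{"method": "carry_out", "body": {
  "motion": [
    [0,0,0,7,0.5],
    [0,0,0,7,0.5],
    [0,0,0,5,0.5],
    [0,0,0,0,0.5],
    [0,0,0,0,0.5]
  ]
}}

```text
t: 9.1
eef_pos: [602.1, 130.8, 97.9]
tcp_rot: [3.141, 0.002, -0.076]
ft_force: [-0.4, 0.0, -0.5]
opening: 0.5
grip_force: 0.0
```

```bash
python3 - <<'E'
from rails import *
print(go(602.4,131.4,12,-4.6))
c=env.read_camera("top")
cv2.imwrite("pics/t2.png",cv2.resize(c["color"][165:315,175:480,::-1],None,fx=2.6,fy=2.6,interpolation=cv2.INTER_CUBIC))
E
```

```text
[ 0.3 -0.6 85.9  0.3]
```

View pics/t2.png

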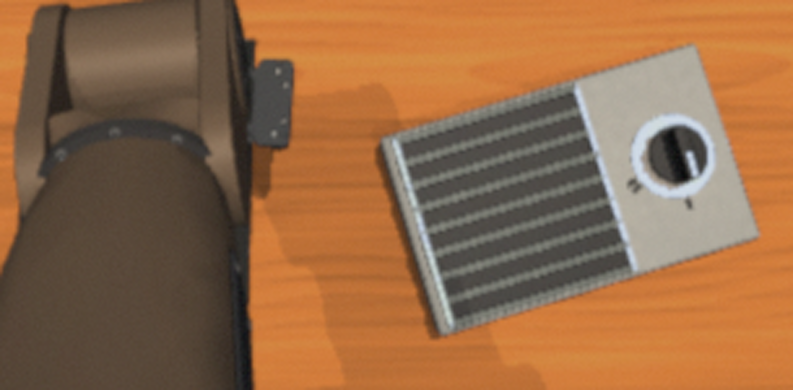

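The dial's white line (crop 690,165) points at the single mark (688,204): OFF and up. Now the pick.

Call:
{"method": "carry_out", "body": {
  "motion": [
    [0,-0.5,40,0,0.5],
    [0,0,30,0,0.5],
    [0,0,12,0,0.5],
    [0,0,4,0,0.5],
    [0,0,0,0,0.5],
    [0,0,0,0,0.8],
    [0,0,0,0,0.8],
    [0,0,0,0,1],
    [0,0,0,0,1],
    [0,0,0,0,1],
    [0,0,0,0,1],
    [0,0,0,0,1]
  ]
}}

```text
t: 10.35
eef_pos: [602.9, 131.5, 13.6]
tcp_rot: [-3.142, -0.001, -0.078]
ft_force: [-0.8, -0.2, 6.1]
opening: 0.23
grip_force: 30.0
```

Call:
{"method": "carry_out", "body": {
  "motion": [
    [0,0,-10,0,1],
    [0,0,-40,0,1],
    [0,0,-45,0,1],
    [-12.5,42,-20,0,1],
    [-12.5,42,0,0,1],
    [-12,42,0,0,1],
    [-12,42,0,0,1],
    [-12,42,0,0,1],
    [-12,42,0,0,1],
    [0,0,0,0,1]
  ]
}}

```text
t: 11.35
eef_pos: [508.8, -117.8, 128.6]
tcp_rot: [3.141, -0.0, -0.082]
ft_force: [-0.3, -0.4, -0.7]
opening: 0.229
grip_force: 30.0
```

Call:
{"method": "carry_out", "body": {
  "motion": [
    [0,0,0,-7,1],
    [0,0,0,-7,1],
    [0,0,0,-5.5,1],
    [0,0,0,0,1],
    [0,0,0,0,1]
  ]
}}

```text
t: 11.85
eef_pos: [510.3, -113.8, 128.3]
tcp_rot: [3.141, -0.0, 0.26]
ft_force: [-0.3, -0.5, -1.0]
opening: 0.227
grip_force: 30.0
```

```bash
python3 - <<'E'
from rails import *
print(go(*SL[0],62,TH),env.state()["opening"])
E
```

```text
[-1.7  1.1 66.3 -0.3] 0.22654365904570606
```

Call:
{"method": "carry_out", "body": {
  "motion": [
    [-1.7,1.1,30,0,1],
    [0,0,22,0,1],
    [0,0,9,0,1],
    [0,0,3,0,1],
    [0,0,2,0,1],
    [0,0,0,0,1],
    [0,0,0,0,1]
  ]
}}

```text
t: 12.55
eef_pos: [509.2, -115.7, 62.7]
tcp_rot: [3.141, -0.001, 0.262]
ft_force: [-0.7, 0.3, -0.8]
opening: 0.229
grip_force: 30.0
```

Call:
{"method": "carry_out", "body": {
  "motion": [
    [0,0,1,0,1],
    [0,0,0,0,1],
    [0,0,0,0,0.5],
    [0,0,0,0,0.5],
    [0,0,0,0,0.5],
    [0,0,0,0,0.5],
    [0,0,-15,0,0.5],
    [0,0,-40,0,0.5],
    [0,0,-40,0,0.5],
    [0,0,0,0,0.5]
  ]
}}

```text
t: 13.55
eef_pos: [510.6, -116.1, 160.3]
tcp_rot: [3.137, -0.006, 0.262]
ft_force: [0.1, 0.2, -0.7]
opening: 0.501
grip_force: 0.0
```

```bash
python3 - <<'E'
from rails import *
print(env.state()["eef_pos"])
r=rails(env.read_camera("top"));print(r.round(1))
plan(r[np.argmin(np.hypot(r[:,0]-452,r[:,1]-140.7))],2)
E
```

```text
[ 510.59360687 -116.14901466  160.29537057]
[[607.2 260.4  -4.   28.7 131.9]
 [608.4 192.8  -6.2  28.6 132.1]
 [457.2 262.3  -6.2  28.3 132.2]
 [451.6 140.7  -4.9  27.4 132.5]
 [451.5 205.3   1.6  28.  131.3]]
approach [  10.5 -262.8   58.    19.9]
place from pick [106.5 325.3 -48.7 -20.1] slot 529.9 -192.5 60.7
```

Call:
{"method": "carry_out", "body": {
  "motion": [
    [1.6,-37.5,8,0,0.5],
    [1.6,-37.5,8,0,0.5],
    [1.6,-37.5,8,0,0.5],
    [1.6,-37.5,8,0,0.5],
    [1.6,-37.5,8,0,0.5],
    [1.6,-37.5,8,0,0.5],
    [1.6,-37.5,8,0,0.5],
    [0,0,0,7,0.5],
    [0,0,0,7,0.5],
    [0,0,0,6,0.5],
    [0,0,0,0,0.5],
    [0,0,0,0,0.5]
  ]
}}

```text
t: 14.8
eef_pos: [451.2, 140.7, 99.3]
tcp_rot: [3.141, 0.001, -0.084]
ft_force: [-0.3, 0.4, -1.0]
opening: 0.498
grip_force: 0.0
```

```bash
python3 - <<'E'
from rails import *
print(go(451.6,140.7,13,-4.9))
E
```

```text
[ 0.4  0.  86.3  0.1]
```

Call:
{"method": "carry_out", "body": {
  "motion": [
    [0.4,0,40,0,0.5],
    [0,0,30,0,0.5],
    [0,0,12,0,0.5],
    [0,0,4,0,0.5],
    [0,0,0,0,0.5],
    [0,0,0,0,0.8],
    [0,0,0,0,0.8],
    [0,0,0,0,1],
    [0,0,0,0,1],
    [0,0,0,0,1],
    [0,0,0,0,1],
    [0,0,0,0,1]
  ]
}}

```text
t: 16.0
eef_pos: [452.3, 140.8, 14.5]
tcp_rot: [-3.141, -0.001, -0.087]
ft_force: [0.4, -0.1, 2.6]
opening: 0.229
grip_force: 3.6
```

Call:
{"method": "carry_out", "body": {
  "motion": [
    [0,0,0,0,1],
    [0,0,0,0,1],
    [0,0,-10,0,1],
    [0,0,-40,0,1],
    [0,0,-45,0,1],
    [11.8,36.1,-20,0,1],
    [11.8,36.1,0,0,1],
    [11.8,36.1,0,0,1],
    [11.8,36.1,0,0,1],
    [11.8,36.1,0,0,1],
    [11.8,36.1,0,0,1],
    [11.8,36.1,0,0,1]
  ]
}}

```text
t: 17.2
eef_pos: [512.4, -119.7, 129.8]
tcp_rot: [3.141, -0.0, -0.087]
ft_force: [0.2, 1.4, -0.5]
opening: 0.228
grip_force: 30.0
```

Call:
{"method": "carry_out", "body": {
  "motion": [
    [11.8,36.1,0,0,1],
    [11.8,36.1,0,0,1],
    [0,0,0,-7,1],
    [0,0,0,-7,1],
    [0,0,0,-6,1],
    [0,0,0,0,1],
    [0,0,0,0,1]
  ]
}}

```text
t: 17.9
eef_pos: [529.5, -192.0, 129.5]
tcp_rot: [3.141, -0.0, 0.259]
ft_force: [-0.2, -0.1, -0.7]
opening: 0.226
grip_force: 30.0
```

```bash
python3 - <<'E'
from rails import *
print(go(*SL[1],63,TH),env.state()["opening"])
E
```

```text
[ 0.2  0.6 66.5 -0.3] 0.2263575122815426
```

Call:
{"method": "carry_out", "body": {
  "motion": [
    [0.2,0.6,30,0,1],
    [0,0,22,0,1],
    [0,0,10,0,1],
    [0,0,4.5,0,1],
    [0,0,0,0,1],
    [0,0,0,0,1]
  ]
}}

```text
t: 18.5
eef_pos: [530.3, -192.7, 63.2]
tcp_rot: [3.141, -0.001, 0.262]
ft_force: [0.2, 0.6, -0.0]
opening: 0.229
grip_force: 30.0
```

Call:
{"method": "carry_out", "body": {
  "motion": [
    [0,0,1,0,1],
    [0,0,0,0,0.5],
    [0,0,0,0,0.5],
    [0,0,0,0,0.5],
    [0,0,0,0,0.5],
    [0,0,-15,0,0.5],
    [0,0,-40,0,0.5],
    [0,0,-40,0,0.5],
    [0,0,0,0,0.5],
    [0,0,0,0,0.5]
  ]
}}

```text
t: 19.5
eef_pos: [530.1, -192.7, 157.1]
tcp_rot: [3.14, -0.001, 0.262]
ft_force: [0.1, 0.4, -0.1]
opening: 0.499
grip_force: 0.0
```

```bash
python3 - <<'E'
from rails import *
r=rails(env.read_camera("top"));print(env.state()["eef_pos"],r.round(1))
plan(r[np.argmin(np.hypot(r[:,0]-608,r[:,1]-193))],3)
E
```

```text
[ 529.62604785 -192.43014062  156.03632167] [[607.2 260.7  -4.   29.2 131.9]
 [608.4 192.6  -6.1  29.  132.1]
 [457.2 262.4  -6.3  28.6 132.2]
 [451.4 205.1   1.6  28.2 131.4]]
approach [ 175.8 -351.5   56.    21.1]
place from pick [ -14.6  339.5  -60.7 -111.2] slot 558.0 -143.4 72.7
```

Call:
{"method": "carry_out", "body": {
  "motion": [
    [19.5,-39,6,0,0.5],
    [19.5,-39,6,0,0.5],
    [19.5,-39,6,0,0.5],
    [19.5,-39,6,0,0.5],
    [19.5,-39,6,0,0.5],
    [19.5,-39,6,0,0.5],
    [19.5,-39,6,0,0.5],
    [19.5,-39,6,0,0.5],
    [19.5,-39,8,0,0.5],
    [0,0,0,7,0.5],
    [0,0,0,7,0.5],
    [0,0,0,7,0.5]
  ]
}}

```text
t: 20.75
eef_pos: [607.6, 192.3, 98.3]
tcp_rot: [3.14, 0.003, -0.109]
ft_force: [-0.2, -1.0, 1.1]
opening: 0.499
grip_force: 0.0
```

Call:
{"method": "carry_out", "body": {
  "motion": [
    [0,0,0,0,0.5],
    [0,0,0,0,0.5]
  ]
}}

```text
t: 20.95
eef_pos: [608.1, 191.7, 99.3]
tcp_rot: [3.141, 0.002, -0.101]
ft_force: [0.1, -0.2, -0.2]
opening: 0.5
grip_force: 0.0
```

```bash
python3 - <<'E'
from rails import *
print(go(608.4,192.6,13,-6.1))
E
```

```text
[ 0.3 -0.9 86.3  0.3]
```

Call:
{"method": "carry_out", "body": {
  "motion": [
    [0.3,-0.9,40,0,0.5],
    [0,0,30,0,0.5],
    [0,0,12,0,0.5],
    [0,0,4,0,0.5],
    [0,0,0,0,0.5],
    [0,0,0,0,0.8],
    [0,0,0,0,0.8],
    [0,0,0,0,1],
    [0,0,0,0,1],
    [0,0,0,0,1],
    [0,0,0,0,1],
    [0,0,0,0,1]
  ]
}}

```text
t: 22.15
eef_pos: [609.1, 192.8, 15.1]
tcp_rot: [-3.141, -0.001, -0.104]
ft_force: [-1.1, -0.5, 6.1]
opening: 0.228
grip_force: 30.0
```

Call:
{"method": "carry_out", "body": {
  "motion": [
    [0,0,0,0,1],
    [0,0,0,0,1]
  ]
}}

```text
t: 22.35
eef_pos: [609.1, 192.8, 15.1]
tcp_rot: [-3.141, -0.001, -0.104]
ft_force: [-1.5, -0.8, 6.1]
opening: 0.229
grip_force: 30.0
```

Call:
{"method": "carry_out", "body": {
  "motion": [
    [0,0,-10,0,1],
    [0,0,-40,0,1],
    [0,0,-47,0,1],
    [-1.7,37.7,-20,0,1],
    [-1.6,37.7,0,0,1],
    [-1.6,37.7,0,0,1],
    [-1.6,37.7,0,0,1],
    [-1.6,37.7,0,0,1],
    [-1.6,37.7,0,0,1],
    [-1.6,37.7,0,0,1],
    [-1.6,37.7,0,0,1],
    [-1.6,37.7,0,0,1]
  ]
}}

```text
t: 23.55
eef_pos: [558.7, -144.7, 132.1]
tcp_rot: [3.141, -0.0, -0.104]
ft_force: [0.0, 0.6, -0.2]
opening: 0.227
grip_force: 30.0
```

Call:
{"method": "carry_out", "body": {
  "motion": [
    [0,0,0,-8.5,1],
    [0,0,0,-8.5,1],
    [0,0,0,-8.5,1],
    [0,0,0,-8.5,1],
    [0,0,0,-8.5,1],
    [0,0,0,-8.5,1],
    [0,0,0,-8.5,1],
    [0,0,0,-8.5,1],
    [0,0,0,-8.5,1],
    [0,0,0,-8.5,1],
    [0,0,0,-8.5,1],
    [0,0,0,-8.5,1]
  ]
}}

```text
t: 24.75
eef_pos: [559.1, -143.2, 132.1]
tcp_rot: [3.141, 0.0, 1.682]
ft_force: [0.1, 0.5, 0.4]
opening: 0.225
grip_force: 30.0
```

Call:
{"method": "carry_out", "body": {
  "motion": [
    [0,0,0,-8.5,1],
    [0,0,0,0,1],
    [0,0,0,0,1]
  ]
}}

```text
t: 25.05
eef_pos: [559.1, -143.2, 131.8]
tcp_rot: [3.141, 0.0, 1.82]
ft_force: [-0.4, -1.2, -0.6]
opening: 0.23
grip_force: 30.0
```

```bash
python3 - <<'E'
from rails import *
print(go(*SL[2],75.5,TH+90),env.state()["opening"])
E
```

```text
[ 0.  -1.2 56.3 -0.9] 0.23021584640409032
```

Call:
{"method": "carry_out", "body": {
  "motion": [
    [0,-1.2,25,-0.9,1],
    [0,0,18,0,1],
    [0,0,9,0,1],
    [0,0,3,0,1],
    [0,0,0,0,1],
    [0,0,0,0,1]
  ]
}}

```text
t: 25.65
eef_pos: [558.4, -143.6, 77.3]
tcp_rot: [3.141, 0.001, 1.839]
ft_force: [-0.5, -0.1, 0.6]
opening: 0.231
grip_force: 30.0
```

Call:
{"method": "carry_out", "body": {
  "motion": [
    [0,0,1,0,1],
    [0,0,0,0,1],
    [0,0,0,0,1]
  ]
}}

```text
t: 25.95
eef_pos: [558.1, -143.5, 75.8]
tcp_rot: [3.141, 0.0, 1.84]
ft_force: [1.3, -0.7, -0.6]
opening: 0.229
grip_force: 30.0
```

Call:
{"method": "carry_out", "body": {
  "motion": [
    [0,0,1,0,1],
    [0,0,0,0,1],
    [0,0,0,0,0.5],
    [0,0,0,0,0.5],
    [0,0,0,0,0.5],
    [0,0,0,0,0.5],
    [0,0,-15,0,0.5],
    [0,0,-40,0,0.5],
    [0,0,-35,0,0.5],
    [0,0,0,0,0.5],
    [0,0,0,0,0.5]
  ]
}}

```text
t: 27.05
eef_pos: [558.0, -143.5, 164.9]
tcp_rot: [3.141, 0.001, 1.84]
ft_force: [0.1, -0.5, 0.5]
opening: 0.501
grip_force: 0.0
```

```bash
python3 - <<'E'
from rails import *
c=env.read_camera("top");r=rails(c);print(env.state()["eef_pos"],r.round(1))
plan(r[np.argmin(np.hypot(r[:,0]-451,r[:,1]-205))],4)
E
```

```text
[ 557.65514623 -143.34241157  164.00240367] [[607.3 260.4  -3.8  29.1 131.8]
 [457.2 262.4  -6.3  28.8 132.3]
 [451.4 204.    1.7  28.9 130.8]]
approach [363.1 -10.1  64.  103.7]
place from pick [  18.2  369.1  -60.7 -103.4] slot 480.8 -164.4 72.7
```

Call:
{"method": "carry_out", "body": {
  "motion": [
    [40.3,-1.1,7,0,0.5],
    [40.3,-1.1,7,0,0.5],
    [40.3,-1.1,7,0,0.5],
    [40.3,-1.1,7,0,0.5],
    [40.3,-1.1,7,0,0.5],
    [40.3,-1.1,7,0,0.5],
    [40.3,-1.1,7,0,0.5],
    [40.3,-1.1,7,0,0.5],
    [40.3,-1.1,7,0,0.5],
    [0,0,0,8.5,0.5],
    [0,0,0,8.5,0.5],
    [0,0,0,8.5,0.5]
  ]
}}

```text
t: 28.3
eef_pos: [451.1, 203.8, 100.1]
tcp_rot: [-3.139, 0.001, 1.39]
ft_force: [0.2, 0.2, -0.7]
opening: 0.501
grip_force: 0.0
```

Call:
{"method": "carry_out", "body": {
  "motion": [
    [0,0,0,8.5,0.5],
    [0,0,0,8.5,0.5],
    [0,0,0,8.5,0.5],
    [0,0,0,8.5,0.5],
    [0,0,0,8.5,0.5],
    [0,0,0,8.5,0.5],
    [0,0,0,8.5,0.5],
    [0,0,0,8.5,0.5],
    [0,0,0,8.5,0.5],
    [0,0,0,1.7,0.5],
    [0,0,0,0,0.5],
    [0,0,0,0,0.5]
  ]
}}

```text
t: 29.5
eef_pos: [451.8, 203.4, 101.0]
tcp_rot: [3.141, 0.001, 0.033]
ft_force: [0.8, 0.4, -0.5]
opening: 0.498
grip_force: 0.0
```

```bash
python3 - <<'E'
from rails import *
print(go(451.4,204.8,12.5,1.7))
c=env.read_camera("top")
cv2.imwrite("pics/t3.png",cv2.resize(c["color"][165:315,175:480,::-1],None,fx=2.6,fy=2.6,interpolation=cv2.INTER_CUBIC))
E
```

```text
[-0.3 -1.4 88.5  0.2]
```

View pics/t3.png

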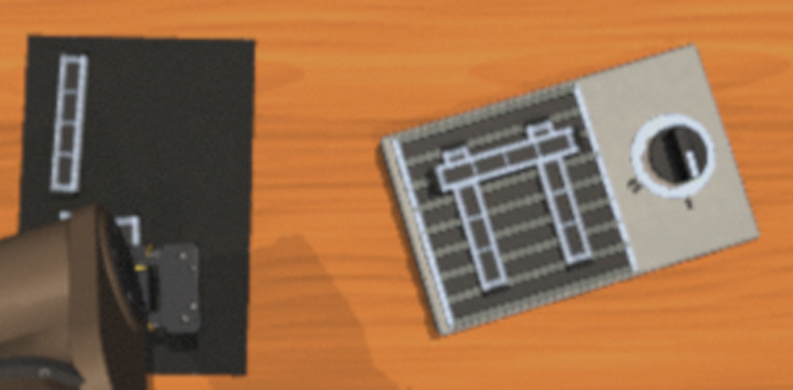

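Slots 1–3 look right: layer 1 at crop (480,225) and (560,195), the crosswise rail at (508,160). Picking rail 4.

Call:
{"method": "carry_out", "body": {
  "motion": [
    [-0.3,-1.4,40,0,0.5],
    [0,0,30,0,0.5],
    [0,0,13,0,0.5],
    [0,0,5.5,0,0.5],
    [0,0,0,0,0.5],
    [0,0,0,0,0.8],
    [0,0,0,0,0.8],
    [0,0,0,0,1],
    [0,0,0,0,1],
    [0,0,0,0,1],
    [0,0,0,0,1],
    [0,0,0,0,1]
  ]
}}

```text
t: 30.75
eef_pos: [451.9, 205.0, 13.5]
tcp_rot: [-3.141, -0.001, 0.03]
ft_force: [-0.5, -0.0, 6.9]
opening: 0.229
grip_force: 30.0
```

Call:
{"method": "carry_out", "body": {
  "motion": [
    [0,0,0,0,1],
    [0,0,0,0,1]
  ]
}}

```text
t: 30.95
eef_pos: [451.9, 205.0, 13.5]
tcp_rot: [-3.141, -0.001, 0.03]
ft_force: [0.1, -0.1, 5.4]
opening: 0.227
grip_force: 30.0
```

Call:
{"method": "carry_out", "body": {
  "motion": [
    [0,0,-10,0,1],
    [0,0,-45,0,1],
    [1.8,37,-45,0,1],
    [1.8,36.9,-18,0,1],
    [1.8,36.9,0,0,1],
    [1.8,36.9,0,0,1],
    [1.8,36.9,0,0,1],
    [1.8,36.9,0,0,1],
    [1.8,36.9,0,0,1],
    [1.8,36.9,0,0,1],
    [1.8,36.9,0,0,1],
    [1.8,36.9,0,0,1]
  ]
}}

```text
t: 32.15
eef_pos: [480.1, -159.8, 125.3]
tcp_rot: [3.141, -0.0, 0.03]
ft_force: [1.9, -0.7, -0.7]
opening: 0.232
grip_force: 30.0
```

Call:
{"method": "carry_out", "body": {
  "motion": [
    [0,0,0,-8.5,1],
    [0,0,0,-8.5,1],
    [0,0,0,-8.5,1],
    [0,0,0,-8.5,1],
    [0,0,0,-8.5,1],
    [0,0,0,-8.5,1],
    [0,0,0,-8.5,1],
    [0,0,0,-8.5,1],
    [0,0,0,-8.5,1],
    [0,0,0,-8.5,1],
    [0,0,0,-8.5,1],
    [0,0,0,-8.5,1]
  ]
}}

```text
t: 33.35
eef_pos: [480.2, -158.2, 125.2]
tcp_rot: [3.141, 0.0, 1.816]
ft_force: [0.4, -0.3, 0.0]
opening: 0.231
grip_force: 30.0
```

Call:
{"method": "carry_out", "body": {
  "motion": [
    [0,0,0,-1.4,1],
    [0,0,0,0,1],
    [0,0,0,0,1]
  ]
}}

```text
t: 33.65
eef_pos: [480.3, -158.2, 124.9]
tcp_rot: [3.141, 0.0, 1.831]
ft_force: [-0.6, 0.5, -1.0]
opening: 0.23
grip_force: 30.0
```

```bash
python3 - <<'E'
from rails import *
print(go(*SL[3],74,TH+90),env.state()["opening"])
E
```

```text
[-6.  -1.1 50.9 -0.2] 0.23006858354905077
```

Call:
{"method": "carry_out", "body": {
  "motion": [
    [-6,-1.1,20,0,1],
    [0,0,18,0,1],
    [0,0,9,0,1],
    [0,0,3,0,1],
    [0,0,0,0,1],
    [0,0,0,0,1]
  ]
}}

```text
t: 34.25
eef_pos: [481.1, -164.4, 75.2]
tcp_rot: [3.141, 0.001, 1.834]
ft_force: [-0.5, 0.4, -0.1]
opening: 0.223
grip_force: 30.0
```

Call:
{"method": "carry_out", "body": {
  "motion": [
    [0,0,1,0,1],
    [0,0,0,0,1],
    [0,0,0,0,1]
  ]
}}

```text
t: 34.55
eef_pos: [480.9, -164.4, 73.9]
tcp_rot: [3.141, 0.0, 1.835]
ft_force: [0.5, 0.0, -0.8]
opening: 0.229
grip_force: 30.0
```

Call:
{"method": "carry_out", "body": {
  "motion": [
    [0,0,1,0,1],
    [0,0,0,0,1],
    [0,0,0,0,0.5],
    [0,0,0,0,0.5],
    [0,0,0,0,0.5],
    [0,0,0,0,0.5],
    [0,0,-15,0,0.5],
    [0,0,-40,0,0.5],
    [0,0,-35,0,0.5],
    [0,0,0,0,0.5],
    [0,0,0,0,0.5]
  ]
}}

```text
t: 35.65
eef_pos: [480.8, -164.3, 162.8]
tcp_rot: [3.141, 0.001, 1.835]
ft_force: [-0.6, -0.6, -0.9]
opening: 0.502
grip_force: 0.0
```

```bash
python3 - <<'E'
from rails import *
c=env.read_camera("top");r=rails(c);print(env.state()["eef_pos"],r.round(1))
for q in r: plan(q,5)
E
```

```text
[ 480.45982086 -164.16939008  162.02686317] [[607.2 260.5  -3.9  28.9 131.9]
 [457.2 262.4  -6.2  28.6 132.2]]
approach [376.9 233.2  62.  109.1]
place from pick [-72.2 381.6 -72.7 -19.1] slot 508.9 -115.3 84.7
approach [417.9  88.9  62.  111.3]
place from pick [ 91.9 370.  -72.7 -21.3] slot 508.9 -115.3 84.7
```

Call:
{"method": "carry_out", "body": {
  "motion": [
    [38,8.1,5,0,0.5],
    [38,8.1,5,0,0.5],
    [38,8.1,5,0,0.5],
    [38,8.1,5,0,0.5],
    [38,8.1,5,0,0.5],
    [38,8.1,5,0,0.5],
    [38,8.1,5,0,0.5],
    [38,8.1,5,0,0.5],
    [38,8.1,6,0,0.5],
    [38,8.1,8,0,0.5],
    [38,8,8,0,0.5],
    [0,0,0,8.5,0.5]
  ]
}}

```text
t: 36.9
eef_pos: [456.3, 265.5, 98.1]
tcp_rot: [-3.138, 0.001, 1.689]
ft_force: [0.8, -0.7, -0.7]
opening: 0.497
grip_force: 0.0
```

Call:
{"method": "carry_out", "body": {
  "motion": [
    [0,0,0,8.5,0.5],
    [0,0,0,8.5,0.5],
    [0,0,0,8.5,0.5],
    [0,0,0,8.5,0.5],
    [0,0,0,8.5,0.5],
    [0,0,0,8.5,0.5],
    [0,0,0,8.5,0.5],
    [0,0,0,8.5,0.5],
    [0,0,0,8.5,0.5],
    [0,0,0,8.5,0.5],
    [0,0,0,8.5,0.5],
    [0,0,0,8.5,0.5]
  ]
}}

```text
t: 38.1
eef_pos: [457.0, 262.1, 98.9]
tcp_rot: [3.14, 0.003, -0.1]
ft_force: [0.1, 0.5, -0.4]
opening: 0.501
grip_force: 0.0
```

Call:
{"method": "carry_out", "body": {
  "motion": [
    [0,0,0,0.8,0.5],
    [0,0,0,0,0.5]
  ]
}}

```text
t: 38.3
eef_pos: [457.3, 262.2, 99.6]
tcp_rot: [3.141, 0.002, -0.104]
ft_force: [-0.1, 0.2, 0.9]
opening: 0.497
grip_force: 0.0
```

```bash
python3 - <<'E'
from rails import *
print(go(457.2,262.4,12.5,-6.2),env.state()["joints"])
c=env.read_camera("top");print(rails(c).round(1))
cv2.imwrite("pics/t4.png",cv2.resize(c["color"][165:315,175:480,::-1],None,fx=2.6,fy=2.6,interpolation=cv2.INTER_CUBIC))
E
```

```text
[-0.1 -0.2 87.1  0.2] [ 3.95390156e-01  5.20687337e-01  1.92163595e+00 -1.19164627e-04
  7.01104696e-01  2.07060452e+00]
[[607.3 260.3  -3.8  28.6 131.7]
 [499.2 257.1  17.6  30.5  48. ]]
```

View pics/t4.png

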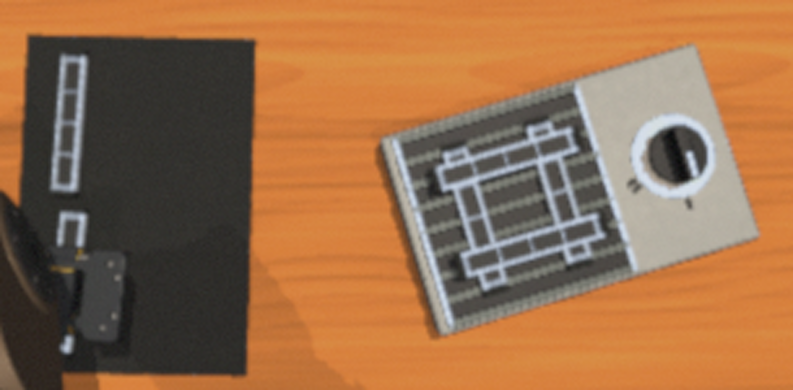

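Two clean layers on the grille (crosswise rails at crop (508,160) and (532,245)). The next rail is under the gripper at (72,285).

Call:
{"method": "carry_out", "body": {
  "motion": [
    [0,0,40,0,0.5],
    [0,0,30,0,0.5],
    [0,0,13,0,0.5],
    [0,0,4,0,0.5],
    [0,0,0,0,0.5],
    [0,0,0,0,0.8],
    [0,0,0,0,0.8],
    [0,0,0,0,1],
    [0,0,0,0,1],
    [0,0,0,0,1],
    [0,0,0,0,1],
    [0,0,0,0,1]
  ]
}}

```text
t: 39.55
eef_pos: [457.9, 262.5, 14.1]
tcp_rot: [-3.141, -0.001, -0.108]
ft_force: [-0.4, 0.0, 6.4]
opening: 0.225
grip_force: 30.0
```

Call:
{"method": "carry_out", "body": {
  "motion": [
    [0,0,0,0,1],
    [0,0,0,0,1]
  ]
}}

```text
t: 39.75
eef_pos: [457.9, 262.5, 14.1]
tcp_rot: [-3.141, -0.001, -0.108]
ft_force: [-0.9, -1.0, 6.9]
opening: 0.229
grip_force: 30.0
```

Call:
{"method": "carry_out", "body": {
  "motion": [
    [0,0,-10,0,1],
    [0,0,-35,0,1],
    [0,0,-40,0,1],
    [0,0,-40,0,1],
    [10,40,0,0,1],
    [10,41,0,0,1],
    [10,41,0,0,1],
    [10,41,0,0,1],
    [10,41,0,0,1],
    [10,41,0,0,1],
    [10,41,0,0,1],
    [10,41,0,0,1]
  ]
}}

```text
t: 40.95
eef_pos: [501.9, -73.0, 139.3]
tcp_rot: [3.141, -0.0, -0.108]
ft_force: [1.5, 1.0, -1.4]
opening: 0.224
grip_force: 30.0
```

Call:
{"method": "carry_out", "body": {
  "motion": [
    [12,43,0,0,1],
    [0,0,0,-7,1],
    [0,0,0,-7,1],
    [0,0,0,-7,1],
    [0,0,0,0,1],
    [0,0,0,0,1]
  ]
}}

```text
t: 41.55
eef_pos: [509.3, -115.3, 139.0]
tcp_rot: [3.141, -0.0, 0.255]
ft_force: [-0.9, 0.2, -1.1]
opening: 0.226
grip_force: 30.0
```

```bash
python3 - <<'E'
from rails import *
print(go(*SL[4],86,TH),env.state()["opening"])
E
```

```text
[-0.3 -0.1 53.  -0.5] 0.22615349518638725
```

Call:
{"method": "carry_out", "body": {
  "motion": [
    [-0.3,0,20,-0.5,1],
    [0,0,18,0,1],
    [0,0,10,0,1],
    [0,0,4,0,1],
    [0,0,0,0,1],
    [0,0,0,0,1]
  ]
}}

```text
t: 42.15
eef_pos: [509.3, -115.5, 87.1]
tcp_rot: [3.141, -0.001, 0.267]
ft_force: [-0.5, -0.7, -0.5]
opening: 0.225
grip_force: 30.0
```

Call:
{"method": "carry_out", "body": {
  "motion": [
    [0,0,1,0,1],
    [0,0,0,0,1],
    [0,0,0,0,1]
  ]
}}

```text
t: 42.45
eef_pos: [509.3, -115.5, 86.1]
tcp_rot: [3.141, -0.001, 0.267]
ft_force: [0.6, 0.2, 5.7]
opening: 0.226
grip_force: 30.0
```

Contact felt (5.7 N). Release.

Call:
{"method": "carry_out", "body": {
  "motion": [
    [0,0,0,0,0.5],
    [0,0,0,0,0.5],
    [0,0,0,0,0.5],
    [0,0,0,0,0.5],
    [0,0,-15,0,0.5],
    [0,0,-30,0,0.5],
    [0,0,-25,0,0.5],
    [0,0,0,0,0.5],
    [0,0,0,0,0.5]
  ]
}}

```text
t: 43.35
eef_pos: [509.0, -115.4, 155.7]
tcp_rot: [3.141, -0.001, 0.267]
ft_force: [0.4, 0.8, -1.0]
opening: 0.499
grip_force: 0.0
```

```bash
python3 - <<'E'
from rails import *
c=env.read_camera("top");r=rails(c);print(env.state()["eef_pos"],r.round(1))
for q in r: plan(q,6)
E
```

```text
[ 508.71349925 -115.3027763   155.08144024] [[607.3 260.7  -3.8  29.3 131.7]]
approach [ 194.4 -336.6   55.1   19.1]
place from pick [-47.3 457.3 -72.7 -18.9] slot 529.9 -192.5 84.7
```

Call:
{"method": "carry_out", "body": {
  "motion": [
    [21.6,-37.4,4,0,0.5],
    [21.6,-37.4,4,0,0.5],
    [21.6,-37.4,4,0,0.5],
    [21.6,-37.4,6,0,0.5],
    [21.6,-37.4,7,0,0.5],
    [21.6,-37.4,7,0,0.5],
    [21.6,-37.4,7,0,0.5],
    [21.6,-37.4,8,0,0.5],
    [21.6,-37.4,8,0,0.5],
    [0,0,0,7,0.5],
    [0,0,0,7,0.5],
    [0,0,0,5,0.5]
  ]
}}

```text
t: 44.6
eef_pos: [606.8, 260.9, 98.6]
tcp_rot: [3.14, 0.003, -0.068]
ft_force: [-1.1, -1.0, 0.2]
opening: 0.5
grip_force: 0.0
```

Call:
{"method": "carry_out", "body": {
  "motion": [
    [0,0,0,0,0.5],
    [0,0,0,0,0.5]
  ]
}}

```text
t: 44.8
eef_pos: [607.2, 260.4, 99.5]
tcp_rot: [3.141, 0.001, -0.062]
ft_force: [0.5, -0.5, 0.5]
opening: 0.501
grip_force: 0.0
```

```bash
python3 - <<'E'
from rails import *
print(go(607.3,260.5,12.5,-3.8))
E
```

```text
[ 0.1 -0.1 87.   0.3]
```

Call:
{"method": "carry_out", "body": {
  "motion": [
    [0,0,40,0,0.5],
    [0,0,30,0,0.5],
    [0,0,13,0,0.5],
    [0,0,4,0,0.5],
    [0,0,0,0,0.5],
    [0,0,0,0,0.8],
    [0,0,0,0,0.8],
    [0,0,0,0,1],
    [0,0,0,0,1],
    [0,0,0,0,1],
    [0,0,0,0,1],
    [0,0,0,0,1]
  ]
}}

```text
t: 46.0
eef_pos: [607.8, 260.6, 14.2]
tcp_rot: [-3.141, -0.001, -0.064]
ft_force: [-0.6, -0.2, 5.9]
opening: 0.228
grip_force: 30.0
```

Call:
{"method": "carry_out", "body": {
  "motion": [
    [0,0,0,0,1],
    [0,0,0,0,1]
  ]
}}

```text
t: 46.2
eef_pos: [607.8, 260.7, 14.3]
tcp_rot: [-3.141, -0.001, -0.064]
ft_force: [-1.7, -0.5, 6.3]
opening: 0.224
grip_force: 30.0
```

Call:
{"method": "carry_out", "body": {
  "motion": [
    [0,0,-10,0,1],
    [0,0,-35,0,1],
    [0,0,-40,0,1],
    [0,0,-40,0,1],
    [-3.9,38.1,0,0,1],
    [-3.9,38.1,0,0,1],
    [-3.9,38.1,0,0,1],
    [-3.9,38.1,0,0,1],
    [-3.9,38.1,0,0,1],
    [-3.9,38.1,0,0,1],
    [-3.9,38.1,0,0,1],
    [-3.9,38.1,0,0,1]
  ]
}}

```text
t: 47.4
eef_pos: [556.5, -43.0, 139.2]
tcp_rot: [3.141, -0.001, -0.064]
ft_force: [0.8, 0.0, -0.3]
opening: 0.23
grip_force: 30.0
```

Call:
{"method": "carry_out", "body": {
  "motion": [
    [-3.9,38.1,0,0,1],
    [-3.9,38.1,0,0,1],
    [-3.9,38.1,0,0,1],
    [-3.9,38.1,0,0,1],
    [0,0,0,-7,1],
    [0,0,0,-7,1],
    [0,0,0,-5,1],
    [0,0,0,0,1],
    [0,0,0,0,1]
  ]
}}

```text
t: 48.3
eef_pos: [531.6, -192.6, 139.0]
tcp_rot: [3.141, -0.0, 0.265]
ft_force: [0.3, 0.1, 0.2]
opening: 0.229
grip_force: 30.0
```

```bash
python3 - <<'E'
from rails import *
print(go(*SL[5],86,TH),env.state()["opening"])
E
```

```text
[-1.6 -0.6 53.   0. ] 0.2293624385346332
```

Call:
{"method": "carry_out", "body": {
  "motion": [
    [-1.6,-0.6,20,0,1],
    [0,0,18,0,1],
    [0,0,10,0,1],
    [0,0,4,0,1],
    [0,0,0,0,1],
    [0,0,0,0,1]
  ]
}}

```text
t: 48.9
eef_pos: [530.1, -192.6, 87.1]
tcp_rot: [3.141, -0.001, 0.267]
ft_force: [0.3, 0.0, 0.2]
opening: 0.227
grip_force: 30.0
```

Call:
{"method": "carry_out", "body": {
  "motion": [
    [0,0,1,0,1],
    [0,0,0,0,1],
    [0,0,0,0,1]
  ]
}}

```text
t: 49.2
eef_pos: [530.2, -192.6, 86.2]
tcp_rot: [3.141, -0.001, 0.267]
ft_force: [0.1, -0.1, 5.3]
opening: 0.228
grip_force: 30.0
```

Call:
{"method": "carry_out", "body": {
  "motion": [
    [0,0,0,0,0.5],
    [0,0,0,0,0.5],
    [0,0,0,0,0.5],
    [0,0,0,0,0.5],
    [0,0,-15,0,0.5],
    [0,0,-30,0,0.5],
    [0,0,-20,0,0.5],
    [0,37,0,0,0.3],
    [0,38,0,0,0.3],
    [0,38,0,0,0.3],
    [0,0,0,0,0.3],
    [0,0,0,0,0.3]
  ]
}}

```text
t: 50.4
eef_pos: [559.3, -301.8, 150.1]
tcp_rot: [-3.141, 0.001, 0.266]
ft_force: [0.2, -0.6, -0.1]
opening: 0.696
grip_force: 0.0
```

```bash
python3 - <<'E'
from rails import *
print(go(560.2,-303.5,80.5,TH))
ct,cs=env.read_camera("top"),env.read_camera("side")
a=cv2.resize(ct["color"][185:300,310:480,::-1],None,fx=3.4,fy=3.4,interpolation=cv2.INTER_CUBIC)[:380,:400]
b=cv2.resize(cs["color"][205:345,235:395,::-1],None,fx=2.5,fy=2.5,interpolation=cv2.INTER_CUBIC)
H=max(a.shape[0],b.shape[0]);p=lambda x:np.pad(x,((0,H-x.shape[0]),(0,0),(0,0)))
cv2.imwrite("pics/t5.png",np.hstack([p(a),p(b)]))
for k in range(6):
    z=62+12*(k//2); d=ex if k not in(2,3) else ey
    print(k+1,[((w2px(ct,[*(SL[k]+s*64*d),z])[0]-[310,185])*3.4).round().tolist() for s in(-1,1)])
E
```

```text
[ 0.4  1.8 69.6  0.1]
1 [[185.0, 304.0], [131.0, 125.0]]
2 [[296.0, 271.0], [241.0, 93.0]]
3 [[288.0, 115.0], [110.0, 167.0]]
4 [[323.0, 227.0], [143.0, 280.0]]
5 [[190.0, 305.0], [135.0, 122.0]]
6 [[303.0, 271.0], [247.0, 90.0]]
```

View pics/t5.png

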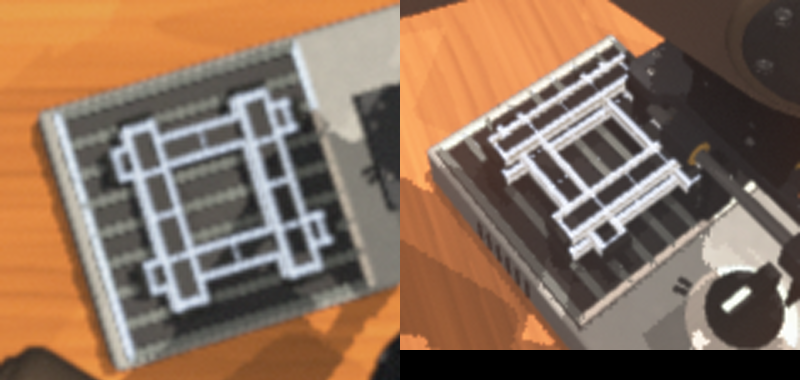

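Tower complete: the projected slot ends match the observed rails within ~2 mm (e.g. slot 5 ends (138,125)/(187,305) vs (135,122)/(190,305)), with the dial still at OFF. Now the dial.

Call:
{"method": "carry_out", "body": {
  "motion": [
    [0.4,1.8,20,0,0.3],
    [0,0,20,0,0.3],
    [0,0,15,0,0.3],
    [0,0,10,0,0.3],
    [0,0,4.5,0,0.3],
    [0,0,0,0,0.3],
    [0,0,0,0,1],
    [0,0,0,0,1],
    [0,0,0,0,1],
    [0,0,0,0,1],
    [0,0,0,0,1],
    [0,0,0,0,1]
  ]
}}

```text
t: 51.7
eef_pos: [560.6, -303.1, 81.2]
tcp_rot: [3.141, -0.0, 0.267]
ft_force: [1.0, 0.2, -0.1]
opening: 0.255
grip_force: 0.0
```

Call:
{"method": "carry_out", "body": {
  "motion": [
    [0,0,0,0,1],
    [0,0,0,0,1],
    [0,0,0,0,1],
    [0,0,0,0,1],
    [0,0,0,0,1],
    [0,0,0,0,1]
  ]
}}

```text
t: 52.3
eef_pos: [560.5, -303.1, 81.1]
tcp_rot: [3.142, 0.0, 0.267]
ft_force: [0.3, 0.6, 0.0]
opening: 0.137
grip_force: 30.0
```

Call:
{"method": "carry_out", "body": {
  "motion": [
    [0,0,3,0,1],
    [0,0,3,0,1],
    [0,0,3,0,1],
    [0,0,1.5,0,1],
    [0,0,0,0,1],
    [0,0,0,0,1]
  ]
}}

```text
t: 52.9
eef_pos: [560.6, -303.1, 71.1]
tcp_rot: [3.141, -0.0, 0.267]
ft_force: [-2.3, 1.8, 7.9]
opening: 0.135
grip_force: 30.0
```

Fully pressed (≈10 mm, 8 N). Turn clockwise.

Call:
{"method": "carry_out", "body": {
  "motion": [
    [0,0,0,6,1],
    [0,0,0,8,1],
    [0,0,0,8,1],
    [0,0,0,8,1],
    [0,0,0,8,1],
    [0,0,0,8,1],
    [0,0,0,8,1],
    [0,0,0,8,1],
    [0,0,0,8,1],
    [0,0,0,3,1],
    [0,0,0,0,1],
    [0,0,0,0,1]
  ]
}}

```text
t: 54.1
eef_pos: [560.6, -303.0, 71.1]
tcp_rot: [-3.141, -0.0, -1.007]
ft_force: [-1.8, 3.1, 8.9]
opening: 0.134
grip_force: 30.0
```

Call:
{"method": "carry_out", "body": {
  "motion": [
    [0,0,-3,0,1],
    [0,0,-4,0,1],
    [0,0,-3.5,0,1],
    [0,0,0,0,1],
    [0,0,0,0,0.3],
    [0,0,0,0,0.3],
    [0,0,0,0,0.3],
    [0,0,0,0,0.3],
    [0,0,0,0,0.3],
    [0,0,-30,0,0.3],
    [0,0,-50,0,0.3],
    [0,0,-50,0,0.3]
  ]
}}

```text
t: 55.3
eef_pos: [560.2, -302.9, 212.2]
tcp_rot: [3.141, 0.001, -1.007]
ft_force: [0.0, -1.0, 0.3]
opening: 0.691
grip_force: 0.0
```

Call:
{"method": "carry_out", "body": {
  "motion": [
    [-40,0,0,0,0.3],
    [-40,0,0,0,0.3],
    [-40,0,0,0,0.3],
    [40,0,0,0,0.3],
    [30,35,0,0,0.3],
    [30,35,0,0,0.3],
    [30,35,0,0,0.3],
    [30,35,0,0,0.3],
    [0,30,0,0,0.3],
    [0,0,0,0,0.3],
    [0,0,0,0,0.3]
  ]
}}

```text
t: 56.4
eef_pos: [438.0, -427.9, 211.2]
tcp_rot: [-3.141, 0.0, -1.008]
ft_force: [0.3, 0.8, 0.1]
opening: 0.7
grip_force: 0.0
```

```bash
python3 - <<'E'
from rails import *
s=env.state();print(s["eef_pos"],s["ft_force"])
ct,cs=env.read_camera("top"),env.read_camera("side")
a=cv2.resize(ct["color"][180:300,310:480,::-1],None,fx=2.35,fy=2.35,interpolation=cv2.INTER_CUBIC)
b=cv2.resize(cs["color"][205:395,235:435,::-1],None,fx=2,fy=2,interpolation=cv2.INTER_CUBIC)
H=max(a.shape[0],b.shape[0]);p=lambda x:np.pad(x,((0,H-x.shape[0]),(0,0),(0,0)))
cv2.imwrite("pics/t6.png",np.hstack([p(a),p(b)]))
E
```

```text
[ 438.00224867 -427.92407982  211.15454789] [0.33071408 0.7530522  0.11872045]
```

View pics/t6.png

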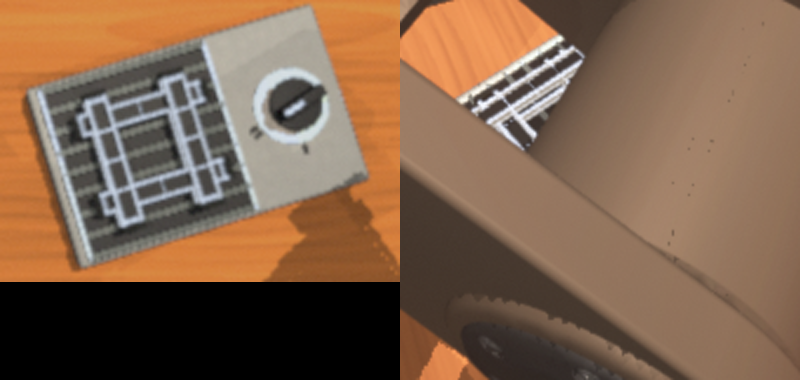

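The white line (crop 295,107) points at the double mark (256,130), so the dial is at RUN. The tower is intact and the arm is clear. Handing in.

```bash
python3 -c "
from cell import env
print(env.job_done())"
```

```text
the job is handed in; nothing more can be done
None
```

The job is handed in at about 56 s: the dial went to OFF, all six rails are stacked crosswise on the grille in three layers, and the dial was turned back to RUN. The last top view shows the dial at RUN and the tower intact; I didn't measure the dial springing up after RUN, and no verdict came back.

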